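Set the embossing machine's gap by clicks and start it

ROBOT

A 6-joint arm with a two-finger parallel gripper is mounted at the origin on the work surface. World frame = base frame: x ahead of the robot, y to its left, z up, the work surface at z = 0. Lengths are in mm, angles in rad, forces in N, time in s.
With the tool pointing down it reaches from about 300 to 775 mm from the base axis. Payload 14.6 kg.
Tool frame: the origin (TCP) lies between the finger pads; the fingertips stand 8 mm ahead of it and the grasp point (between the pads) lies 11 mm behind it; z points along the fingers, y is the direction in which the jaws open and shut (so a half turn about z gives the same grasp; the last joint's range is limited). The gripper opens to 94 mm and grips with 3 to 60 N. Pads are 16 mm wide; open, the fingers measure 119 mm over their backs; the gripper's body (75 mm by 177 mm) begins 78 mm behind the grasp point.
Start: joints at [1.148, 0.3, 1.521, -0, 1.321, -0.067], TCP at [191.584, 515.543, 213.446] pointing down, gripper open.
Joint ranges: [-3.03, 3.03], [-0.79, 2.21], [0.23, 2.52], [-1.04, 4.18], [0, 3.07], [-2.55, 2.55]. Speed limits (rad/s): [2.22, 2.22, 2.57, 3.14, 3.14, 3.14].

INTERFACE

Orientations are given as [roll, pitch, yaw] about the fixed x, y, z axes, in that order (R = Rz(yaw) Ry(pitch) Rx(roll)).
In Python, from cell import manip gives the robot as it stands. The module is installed in compiled form; this text tells all that it offers.
- The arm moves only by the tool send_rows, never from a script. Its argument "series" is a list that holds one entry, the list of rows, each a list of 5 numbers: the opening, from 0 (shut) to 1 (fully open), then the shift along the tool's x, y, z in mm, then the turn about the tool's z in degrees. In form: [[[gripper, dx, dy, dz, roll], ...]]. A call has 1 to 10 rows; each row is the pose to reach, as a shift and turn from the pose commanded when the call began, along the tool's axes at that moment; what a row does not reach only later rows make up. A row lasts 1/10 s, in which the tool goes at most 50 mm and 8.59 degrees, less where a joint would pass 70% of its speed; a pose out of reach is approached as far as the arm can. A call with a gripper value outside its range is refused whole. The fingers move at their own pace and stop on an object; "newtons" is the grip in N (left out, the last holds). Time passes only in rows, so rows that repeat a pose let the fingers close. It gives the time, the measured TCP pose, the force and the opening at its end, in the units of the state.
- manip.read_state(): the state, without advancing time (a new reading comes with each control period).
- manip.camera(name): name is "side" or "top" or "wrist"; returns a dict with "img" (400x640x3 uint8, red, green, blue), "vfov" (degrees; the focal length in pixels is half the picture's height over the tangent of half this angle, whatever the lens; pixels are square), "cx", "cy" (the principal point, pixels), "pose" (4x4, takes a point from camera to world coordinates); the wrist camera has in their place "T_tool_cam" (4x4, takes a point from camera to tool coordinates, whose origin is the TCP and whose axes are the flange's). Camera axes: x right, y down, z forward; pixel columns grow to the right and rows downward; lengths in mm; the calibration is good to about 2 mm. The wrist camera is an equidistant fisheye: a pixel r from the principal point sees the ray r / f radians off the axis. A picture is of the moment at which its call begins: read the wrist's pose just before it. There is no depth.
- manip.sign_off(): hands the job in, once; it reports no verdict.
Trained networks look in a picture, given as the dict that the camera call returned (one of the last four; its "shot" number tells which), for a name from the list of things; names that differ only in an ending like _2 or _b are one class to them, and where a whole thing is asked for, a point or a joint stands for the part that bears it (a point fixed in the world has none). Each returns a list of dicts, best first, with "conf" (0 to 1); they miss things now and then, are a little off and sometimes report something else, mostly with a low value. They report only what shows in the picture. A call takes as long as a camera call.
- manip.find_in(target, picture): "rect" ([left, top, width, height] in pixels, round what is visible of it).
- manip.silhouettes(target, picture): "pixels" (400x640 bool, what is visible of it) and "rect" ([left, top, width, height] in pixels, round what is visible of it).
The state is a dict: "clock": time; "joints": joint angles; "qd": joint speeds; "effort": joint torques, N m; "eef_pos": TCP position; "eef_rot": TCP orientation; "wrist_force": force on the tool from outside, world axes, zero at the start; "moment": the same for the moment, N m; "finger_gap": finger opening in mm.
Only numpy, scipy, OpenCV 4.12 (cv2) and the standard library are available. Lean on these libraries where they do the work, as an engineer would, in place of code of your own. Each camera call takes 0.05 s, during which the arm holds its last target. There are 200 camera calls.

TASK

Set the card embossing machine for thick card: gently turn its click dial anticlockwise until it is back at its stop, then turn it clockwise exactly six clicks and let it rest there. Only then press the round start button fully down and let it come up again. Leave the things around the machine where they are.

Things in the scene. Friction and masses are not known exactly. Their poses are not given: they have to be found in the camera images.
- machine: Card embossing machine, a grey plastic box held to the counter by sucker feet: 130 (x) by 300 (y) by 78 mm high. Origin: centre of its underside, on the counter; x axis to its back (the card slot is in its front, -x, face), z up. On its flat top: a dial centred at x 0, y -85 mm, and a start button centred at x 0, y +90 mm.
- dial_axis (a point): Point on the vertical, fixed axis of the white ribbed round click dial, 36 mm above the machine's top: a good height for the middle of the finger pads. Does not turn with the dial. Dial: skirt 62 mm across, 10 mm high, with a lug reaching 42 mm from the axis; above it the round grip, 40 mm across, from 10 to 48 mm above the machine's top. Keep fingertips over 12 mm above that top.
- dial_top (a point): Centre of the dial's top face (does not turn with it); a black line on that face points over the lug. The dial clicks every 20 degrees (18 to a turn): it resists with up to about 0.3 N m, then snaps on (pulling ahead by up to 0.4 N m), and when let go settles at the nearest click. It starts two to four clicks clockwise of zero. Its angle is not measured.
- zero_tick (a point): White tick on the machine's top, 48 mm from the dial's axis, to which lug and black line point at position zero, the first click position, from which clicks are counted. Turned 0.05 rad anticlockwise past zero, the dial meets its sprung stop, where resistance only grows (0.4 N m within 0.07 rad). Ten more ticks, one per click, follow clockwise; ten clicks is the other end.
- stop_post: Sprung steel pin (gives 1 mm per 5 N) 8 mm thick and 10 mm high on the machine's top, 37 mm from the dial's axis towards the machine's back; origin at the centre of its foot. The dial's lug comes to rest against it at the anticlockwise stop; a push of more than 20 N on it (0.74 N m at the dial) would bend it.
- roller_gap (a joint): Height of the roller in the card slot, m: 0 at position zero of the dial (slightly negative against the stop), 0.0002 more for each click clockwise, so 0.0012 at six clicks. One reading is no finer than about a click (noise about 0.2 mm).
- start (a joint): Travel of the start button, m: 0 up, 0.006 fully down (5 N, spring back).
- start_top (a point): Centre of the top face of the round start button, 32 mm across, in a collar 48 mm across whose rim lies 10 mm below the button's top; pressed straight down.
- stapler: Steel stapler standing on the counter, 32 by 145 (along its y) by 45 mm high; origin at the centre of its underside. Leave alone.
- bead_jar: Glass jar of wooden beads with metal lid, 72 mm across, 104 mm high; origin at the centre of its underside. Leave alone.
- shaker: Closed orange plastic glitter shaker, 52 mm across, 104 mm high; origin at the centre of its underside. Leave alone.
- brush_holder: Grey silicone brush holder with upright brushes, 80 mm across, about 195 mm high with the brushes; origin at the centre of its underside. Leave alone.

How it is judged (in metres and radians):
On the way, in this order (a step that is already met when the one before it is completed fails the run):
1. the dial is back at position zero, at its stop (value of joint roller_gap below 6e-05 m), for 0.1 s.
2. the dial rests at six clicks (value of joint roller_gap between 0.00112 and 0.00128 m), for 0.4 s.
3. with the dial at six clicks the start button is pressed fully down (all of step 2 and value of joint start above 0.005 m), for 0.06 s.
At the end, for the whole second after the job is handed in: The dial rests six clicks clockwise of zero (roller gap 1.2 mm, within 0.08 mm, which is less than half a click), the start button has been pressed and is up again (within 1.5 mm) (all of step 2 and value of joint start below 0.0015 m); the robot touches nothing.
It fails at once if the dial is forced against its stop (over 20 N on the stop post) (contact force between stop_post and anything else above 20 N).
It fails at once if the start button is pressed while the dial is not at six clicks (value of joint start above 0.003 m and (value of joint roller_gap below 0.00112 m or value of joint roller_gap above 0.00128 m)).
It fails at once if a bystander is moved more than 20 mm (distance of any of stapler, bead_jar, shaker, brush_holder from where it was at the start of the episode above 0.02 m).
It fails at once if a bystander is tipped over (angle between any of stapler, bead_jar, shaker, brush_holder's own z axis and vertical above 0.5 rad).
It also fails if it takes over 72 s, if anything falls off the work surface, if the arm or the gripper's body presses on something with over 40 N, if the wrist force passes 120 N, or if a joint passes its speed limit or range.

## Working session

There is one attempt and no reset: what is moved stays moved. The work goes in short steps, Python scripts to look and compute and a tool call to move; the robot and the scene stay as the last step left them, time stands still between calls to the robot, and variables do not carry over. Pictures are saved under pics/ and viewed, about 8 in all and at most 12, crops included, and the job is handed in when it is done.

Besides the shell and the picture viewer there is one more tool, called after ">>>" by a JSON object that holds its "method" and its "body", one argument or row to a line. send_rows: Moves the arm, as the interface text tells. Its arguments: {"type":"object","properties":{"series":{"type":"array"},"newtons":{"type":"number"}},"required":["series"]}

```bash
mkdir -p pics; cat > h.py <<'E'
import numpy as np, cv2
from cell import manip
from scipy.spatial.transform import Rotation as R
def f(c): return 200/np.tan(np.radians(c["vfov"])/2)
def ray(c,u,v):
    d=np.array([(u-c["cx"])/f(c),(v-c["cy"])/f(c),1.]); P=np.array(c["pose"])
    return P[:3,3],P[:3,:3]@d
def onz(c,u,v,z):
    o,d=ray(c,u,v); return o+d*(z-o[2])/d[2]
def proj(c,p):
    P=np.linalg.inv(np.array(c["pose"])); q=P[:3,:3]@np.array(p)+P[:3,3]
    return c["cx"]+f(c)*q[0]/q[2], c["cy"]+f(c)*q[1]/q[2]
def save(n,img,s=1):
    cv2.imwrite("pics/"+n+".png",cv2.resize(img[...,::-1],None,fx=s,fy=s,interpolation=cv2.INTER_CUBIC))
E
python3 - <<'E'
from h import *
print(manip.read_state())
for n in("top","side"):
    c=manip.camera(n); save(n,c["img"]); print(n,c["vfov"],c["cx"],c["cy"],np.round(c["pose"],3).tolist())
    for t in("machine","dial_top","zero_tick","stop_post","start_top","stapler","bead_jar","shaker","brush_holder"):
        try: print(t,[(np.round(r["rect"]).tolist(),round(r["conf"],2)) for r in manip.find_in(t,c)[:2]])
        except Exception as e: print(t,e)
E
```

```text
{'clock': 0.0, 'joints': array([ 1.14838549e+00,  3.00471860e-01,  1.52158283e+00,  1.59223545e-05,
        1.32068603e+00, -6.66228102e-02]), 'qd': array([-1.39243997e-03,  4.04558016e-04,  2.77307767e-05, -2.79474418e-04,
       -6.76613813e-04, -1.41627180e-03]), 'effort': array([ 2.54308634e-04, -5.31803405e+01, -3.52740884e+01,  7.08354078e-02,
        2.43672665e-02, -8.86278963e-05]), 'eef_pos': array([191.48872299, 515.32159606, 212.88516577]), 'eef_rot': array([-3.14044816e+00, -9.18188439e-05,  2.78580063e+00]), 'wrist_force': array([0.55850733, 0.30442565, 0.12488432]), 'moment': array([-0.02404762, -0.01839209,  0.05187005]), 'finger_gap': 94.06268036437852}
top 49.61432271666551 316.0043800538586 196.66018209320706 [[-0.001, -0.999, 0.049, 479.595], [-1.0, 0.0, -0.008, -16.544], [0.008, -0.049, -0.999, 1075.985], [0.0, 0.0, 0.0, 1.0]]
machine [([253.0, 125.0, 126.0, 74.0], 0.63)]
dial_top [([248.0, 130.0, 130.0, 68.0], 0.72)]
zero_tick [([248.0, 128.0, 131.0, 71.0], 0.72), ([268.0, 146.0, 12.0, 12.0], 0.52)]
stop_post []
start_top [([266.0, 146.0, 16.0, 11.0], 0.69)]
sta
[... 196 characters left out ...]
 50.0, 38.0], 0.86), ([251.0, 127.0, 126.0, 72.0], 0.67)]
side 47.37150991991331 315.0089588303923 203.79736948412088 [[0.775, -0.473, 0.418, 41.454], [-0.632, -0.577, 0.518, -634.467], [-0.004, -0.666, -0.746, 975.857], [0.0, 0.0, 0.0, 1.0]]
machine [([288.0, 155.0, 104.0, 97.0], 0.8), ([366.0, 286.0, 27.0, 45.0], 0.72)]
dial_top [([289.0, 154.0, 106.0, 99.0], 0.63)]
zero_tick [([290.0, 154.0, 102.0, 96.0], 0.86)]
stop_post []
start_top [([368.0, 289.0, 23.0, 39.0], 0.26)]
stapler [([264.0, 249.0, 36.0, 55.0], 0.67), ([289.0, 153.0, 104.0, 99.0], 0.52)]
bead_jar [([220.0, 133.0, 28.0, 45.0], 0.93)]
shaker [([365.0, 289.0, 27.0, 40.0], 0.56)]
brush_holder [([424.0, 239.0, 33.0, 63.0], 0.74)]
```

```bash
python3 - <<'E'
import cv2,numpy as np
a=cv2.imread("pics/top.png")[100:290,140:500]; b=cv2.imread("pics/side.png")[110:350,190:470]
a=cv2.resize(a,None,fx=2.2,fy=2.2,interpolation=3)
cv2.imwrite("pics/a.png",a); 
cv2.imwrite("pics/b.png",cv2.resize(b,None,fx=2.2,fy=2.2,interpolation=3))
E
```

```text
(no output)
```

View pics/a.png

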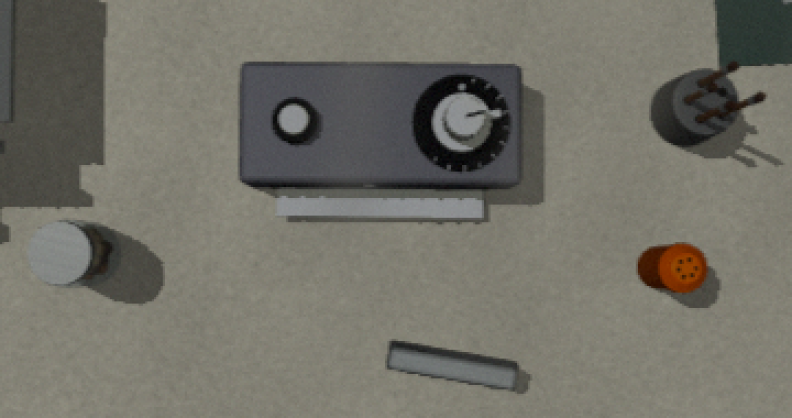

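View pics/b.png

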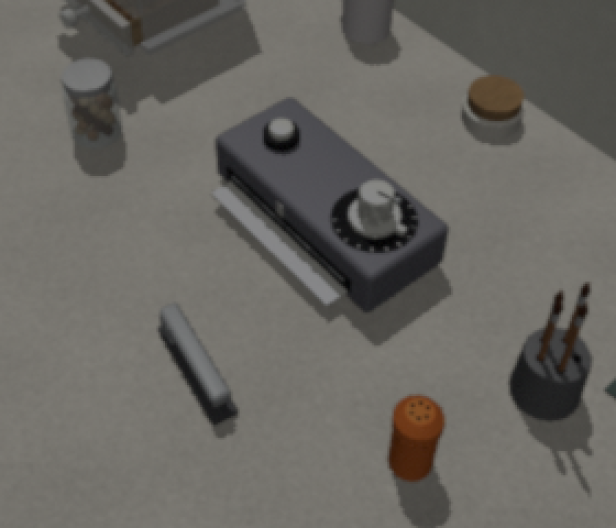

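The top view shows the machine with the dial on the right (top about crop 465,113, line pointing right and slightly up), the stop post at (461,87) and the button at (293,119). Up in the picture is +x. The side view agrees with this.

```bash
python3 - <<'E'
from h import *
c=manip.camera("top"); s=manip.camera("side")
A=lambda u,v:(140+u/2.2,100+v/2.2)
B=lambda u,v:(190+u/2.2,110+v/2.2)
for n,p,z in(("TL",(243,63),78),("TR",(521,66),78),("BR",(521,187),78),("BL",(240,186),78),("dialtop",(465,113),126),("tip",(487,110),126),("ring",(461,122),78),("post",(461,87),88),("btn",(293,119),95)):
    print(n,onz(c,*A(*p),z).round(1))
for n,p,z in(("dialtop",(379,189),126),("btn",(282,126),95)): print("side",n,onz(s,*B(*p),z).round(1))
# triangulate
for a,b in(((465,113),(379,189)),((293,119),(282,127))):
    o1,d1=ray(c,*A(*a));o2,d2=ray(s,*B(*b))
    t=np.linalg.lstsq(np.c_[d1,-d2],o2-o1,rcond=None)[0];print(o1+d1*t[0],o2+d2*t[1])
m=cv2.inRange(c["img"],(60,55,60),(255,255,255))
w=manip.camera("wrist"); print(w["vfov"],w["cx"],w["cy"],np.round(w["T_tool_cam"],3).tolist()); save("w0",w["img"])
print(s["shot"])
E
```

```text
TL [686.5 127.5  78. ]
TR [ 683.6 -166.5   78. ]
BR [ 555.2 -165.5   78. ]
BL [556.2 129.8  78. ]
dialtop [ 626.1 -102.6  126. ]
tip [ 629.1 -124.7  126. ]
ring [ 623.9 -102.6   78. ]
post [ 659.3 -101.9   88. ]
btn [624.5  73.   95. ]
side dialtop [627.  -99.6 126. ]
side btn [627.8  77.4  95. ]
[ 625.54848016 -102.24517614  129.46300196] [ 624.72504089 -101.63352066  129.28064695]
[623.87431725  72.57654025  99.23702762] [623.84528913  72.59750551  99.23465269]
65.70646984690485 320.9291436826496 199.1753424420487 [[0.001, -0.967, -0.255, 74.329], [1.0, 0.001, 0.002, 0.451], [-0.002, -0.255, 0.967, -171.369], [0.0, 0.0, 0.0, 1.0]]
4
```

```bash
cat >> h.py <<'E'
def delta(p,yaw):
    s=manip.read_state(); M=R.from_euler("xyz",s["eef_rot"]).as_matrix()
    print("delta tool",(M.T@(np.array(p)-s["eef_pos"])).round(1),"roll deg",-np.degrees((yaw-s["eef_rot"][2]+np.pi)%(2*np.pi)-np.pi).round(2))
def wcam():
    s=manip.read_state(); c=manip.camera("wrist"); T=np.eye(4); T[:3,:3]=R.from_euler("xyz",s["eef_rot"]).as_matrix(); T[:3,3]=s["eef_pos"]
    c["pose"]=T@np.array(c["T_tool_cam"]); return c
def fish(c,p):
    P=np.linalg.inv(c["pose"]); q=(P[:3,:3]@np.array(p,float).T).T+P[:3,3]
    rho=np.hypot(q[...,0],q[...,1]); r=f(c)*np.arctan2(rho,q[...,2])
    return np.stack([c["cx"]+r*q[...,0]/rho,c["cy"]+r*q[...,1]/rho],-1)
def rect(c,x0,y0,z,half=60,px=4):
    "orthophoto of plane z, up=+x right=-y"
    n=2*half*px; g=np.arange(n)/px-half; Y,X=np.meshgrid(-g+y0,-g+x0); 
    m=fish(c,np.stack([X,Y,np.full_like(X,z)],-1)).astype(np.float32)
    return cv2.remap(c["img"],m[...,0],m[...,1],cv2.INTER_CUBIC)
E
python3 -c "
from h import *
delta([623.5,-102.5,200],1.407)"
```

```text
delta tool [-620.2 -428.9   13.4] roll deg 79.0
```

>>> {"method": "send_rows", "body": {
  "series": [
    [[1,-620,-429,0,79],[1,-620,-429,0,79],[1,-620,-429,0,79],[1,-620,-429,0,79],[1,-620,-429,0,79],[1,-620,-429,0,79],[1,-620,-429,0,79],[1,-620,-429,0,79],[1,-620,-429,0,79],[1,-620,-429,0,79]]
  ],
  "newtons": 25
}}

```text
clock: 2.15
eef_pos: [478.8, 103.7, 213.7]
eef_rot: [3.141, -0.0, 1.401]
wrist_force: [1.0, -0.1, -0.0]
finger_gap: 93.9
```

```bash
python3 -c "
from h import *
delta([623.5,-102.5,200],1.407)"
```

```text
delta tool [-178.8  177.4   13.8] roll deg -0.33
```

>>> {"method": "send_rows", "body": {
  "series": [
    [[1,-179,177,14,0],[1,-179,177,14,0],[1,-179,177,14,0],[1,-179,177,14,0],[1,-179,177,14,0],[1,-179,177,14,0],[1,-179,177,14,0],[1,-179,177,14,0]]
  ]
}}

```text
clock: 2.95
eef_pos: [623.0, -98.9, 199.6]
eef_rot: [3.142, -0.0, 1.408]
wrist_force: [-0.7, 0.1, 0.0]
finger_gap: 94.0
```

```bash
python3 - <<'E'
from h import *
c=wcam(); s=manip.read_state(); print(s["eef_pos"],s["eef_rot"],s["joints"])
a=rect(c,623,-103,78); b=rect(c,623,-103,126)
cv2.imwrite("pics/r1.png",np.hstack([a,b])[...,::-1][:, :]) if 0 else save("r1",np.hstack([a,b]),0.8)
E
```

```text
[623.01885516 -98.67884426 199.96275844] [ 3.14114153e+00 -9.38792018e-05  1.40817226e+00] [-2.15187825e-01  4.91600059e-01  1.28752053e+00  1.20058362e-04
  1.36202649e+00 -5.25885958e-02]Traceback (most recent call last):
  File "<stdin>", line 3, in <module>
  File "h.py", line 28, in rect
    m=fish(c,np.stack([X,Y,np.full_like(X,z)],-1)).astype(np.float32)
      ~~~~^^^^^^^^^^^^^^^^^^^^^^^^^^^^^^^^^^^^^^^^
  File "h.py", line 22, in fish
    P=np.linalg.inv(c["pose"]); q=(P[:3,:3]@np.array(p,float).T).T+P[:3,3]
                                   ~~~~~~~~^~~~~~~~~~~~~~~~~~~~
ValueError: matmul: Input operand 1 has a mismatch in its core dimension 0, with gufunc signature (n?,k),(k,m?)->(n?,m?) (size 480 is different from 3)
```

```bash
sed -i 's/q=(P\[:3,:3\]@np.array(p,float).T).T+P/q=np.array(p,float)@P[:3,:3].T+P/' h.py; python3 - <<'E'
from h import *
c=wcam(); s=manip.read_state(); print(s["eef_pos"],s["eef_rot"])
save("r1",np.hstack([rect(c,623,-103,78),rect(c,623,-103,126)]),0.8)
E
```

```text
[623.06347365 -98.63352663 200.07123941] [ 3.14093448e+00 -5.06697731e-05  1.40836236e+00]
```

View pics/r1.png

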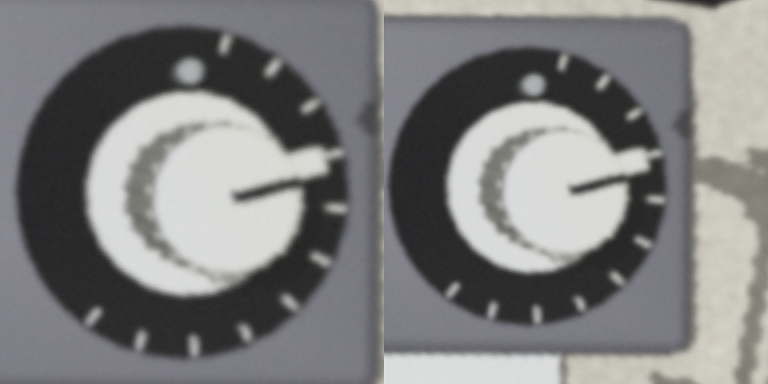

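The orthophoto at 3.2 px/mm shows the tick ring centred at (183,192). That puts the dial axis at about (622.6, -100.2), and the top-disc plane gives the same. The lug points at the 4th of 11 ticks, so the dial is three clicks clockwise of zero, and the first tick is at (225,44).

```bash
python3 -c "
from h import *
delta([622.6,-100.2,103],1.408)"
```

```text
delta tool [-1.6 -0.3 97.1] roll deg 0.02
```

>>> {"method": "send_rows", "body": {
  "series": [
    [[1,-1.6,-0.3,20,0],[1,-1.6,-0.3,40,0],[1,-1.6,-0.3,50,0],[1,-1.6,-0.3,50,0],[1,-1.6,-0.3,50,0]]
  ]
}}

```text
clock: 3.55
eef_pos: [623.0, -101.0, 150.5]
eef_rot: [3.141, 0.0, 1.408]
wrist_force: [1.3, -0.5, 1.5]
finger_gap: 93.9
```

```bash
python3 -c "
from h import *
delta([622.6,-100.2,103],1.408)"
```

```text
delta tool [ 0.8 -0.6 47.5] roll deg -0.03
```

>>> {"method": "send_rows", "body": {
  "series": [
    [[1,0.8,-0.6,20,0],[1,0.8,-0.6,35,0],[1,0.8,-0.6,47.5,0],[1,0.8,-0.6,47.5,0],[1,0.8,-0.6,47.5,0]]
  ]
}}

```text
clock: 4.05
eef_pos: [622.5, -100.5, 102.3]
eef_rot: [3.141, -0.0, 1.407]
wrist_force: [-1.1, -0.0, -0.2]
finger_gap: 94.2
```

>>> {"method": "send_rows", "body": {
  "series": [
    [[0.3,0,0,0,0],[0.3,0,0,0,0],[0.2,0,0,0,0],[0.2,0,0,0,0],[0.2,0,0,0,0],[0.2,0,0,0,0],[0.2,0,0,0,0],[0.2,0,0,0,0],[0.2,0,0,0,0],[0.2,0,0,0,0]]
  ],
  "newtons": 25
}}

```text
clock: 5.05
eef_pos: [623.0, -100.5, 102.1]
eef_rot: [3.14, -0.0, 1.407]
wrist_force: [5.3, -1.6, -1.5]
finger_gap: 39.7
```

```bash
python3 -c "
from h import *
s=manip.read_state();print(s)"
```

```text
{'clock': 5.05, 'joints': array([-2.18103862e-01,  5.80860559e-01,  1.38772988e+00,  1.35988951e-04,
        1.17119173e+00, -5.43833690e-02]), 'qd': array([-1.01637987e-03,  1.48253404e-03,  1.87920934e-04, -5.17879229e-06,
        2.06593852e-04,  1.83204096e-03]), 'effort': array([-1.79814105e-01, -6.68839645e+01, -3.13568437e+01, -6.92941505e-02,
        1.24328446e+00,  1.03452260e-02]), 'eef_pos': array([ 622.9689933 , -100.54637404,  102.13119033]), 'eef_rot': array([ 3.13977803e+00, -2.67737309e-05,  1.40702306e+00]), 'wrist_force': array([ 5.3259485 , -1.6145756 , -1.49977378]), 'moment': array([-0.12000467, -0.77393213,  0.01993133]), 'finger_gap': 39.70948977310423}
```

>>> {"method": "send_rows", "body": {
  "series": [
    [[0.2,0,0,0,-4],[0.2,0,0,0,-8],[0.2,0,0,0,-12],[0.2,0,0,0,-16],[0.2,0,0,0,-20],[0.2,0,0,0,-20],[0.2,0,0,0,-20]]
  ]
}}

```text
clock: 5.75
eef_pos: [622.8, -100.6, 102.1]
eef_rot: [3.14, 0.001, 1.755]
wrist_force: [6.2, -1.0, -2.2]
finger_gap: 39.9
```

```bash
python3 - <<'E'
from h import *
c=wcam(); s=manip.read_state(); print(s["eef_pos"],s["eef_rot"],s["wrist_force"],s["moment"])
save("r2",np.hstack([rect(c,622.6,-100.2,78),rect(c,622.6,-100.2,126)]),0.8)
E
```

```text
[ 622.85627208 -100.54062573  102.09983921] [3.14020394e+00 5.85206200e-04 1.75449615e+00] [ 5.26117061 -0.06223428 -1.45258798] [-0.16082766 -0.76187479  0.07608325]
```

View pics/r2.png

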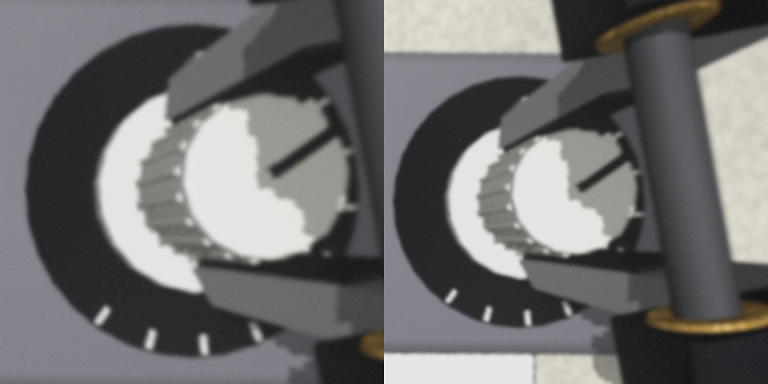

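The black line, right pane (580,187) to (628,152), now points about 36° above the right. It was about 15°, so the dial follows the grip. I'll carry on to the stop, with the last degrees slow.

>>> {"method": "send_rows", "body": {
  "series": [
    [[0.2,0,0,0,-4],[0.2,0,0,0,-8],[0.2,0,0,0,-12],[0.2,0,0,0,-16],[0.2,0,0,0,-20],[0.2,0,0,0,-24],[0.2,0,0,0,-28],[0.2,0,0,0,-32],[0.2,0,0,0,-36],[0.2,0,0,0,-40]]
  ]
}}

```text
clock: 6.8
eef_pos: [622.8, -100.7, 102.1]
eef_rot: [3.141, 0.001, 2.455]
wrist_force: [4.1, -1.9, -1.4]
finger_gap: 39.5
```

>>> {"method": "send_rows", "body": {
  "series": [
    [[0.2,0,0,0,0],[0.2,0,0,0,-1],[0.2,0,0,0,-2],[0.2,0,0,0,-3],[0.2,0,0,0,-3],[0.2,0,0,0,-3]]
  ]
}}

```text
clock: 7.4
eef_pos: [622.7, -100.7, 102.1]
eef_rot: [3.141, 0.001, 2.504]
wrist_force: [5.7, -1.9, -2.0]
finger_gap: 39.7
```

```bash
python3 - <<'E'
from h import *
c=wcam(); s=manip.read_state(); print(s)
save("r3",rect(c,622.6,-100.2,126))
E
```

```text
{'clock': 7.45, 'joints': array([-2.18258822e-01,  5.80716468e-01,  1.38804051e+00, -2.44797596e-04,
        1.17163532e+00, -1.15170812e+00]), 'qd': array([-0.00078153,  0.00083755,  0.00054342, -0.00064242, -0.00044203,
       -0.00039394]), 'effort': array([  0.67900663, -66.47763491, -30.90982318,   0.32883718,
         1.49529353,  -0.08714085]), 'eef_pos': array([ 622.69280573, -100.67948794,  102.09842603]), 'eef_rot': array([3.14131034e+00, 1.18829555e-03, 2.50434046e+00]), 'wrist_force': array([ 5.47471288, -1.56213098, -0.66600689]), 'moment': array([-0.54698527, -0.94979128, -0.09898269]), 'finger_gap': 39.3411458086774}
```

View pics/r3.png

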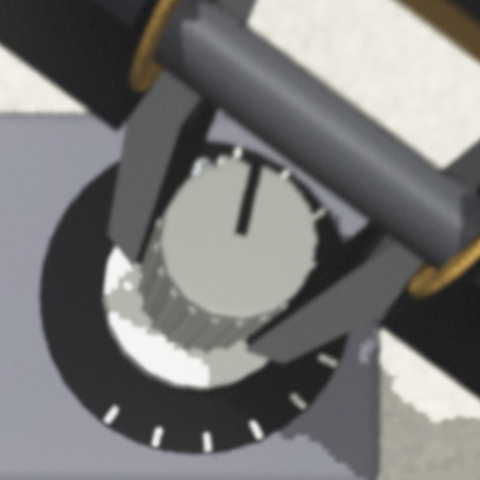

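The line runs from (241,235) to (255,168), about 12° from the back against 15.6° for the zero tick. So the dial is just past zero, at the start of the stop. I'll push 1.5° more to feel the stop.

>>> {"method": "send_rows", "body": {
  "series": [
    [[0.2,0,0,0,-0.5],[0.2,0,0,0,-1],[0.2,0,0,0,-1.5],[0.2,0,0,0,-1.5]]
  ]
}}

```text
clock: 7.85
eef_pos: [622.7, -100.7, 102.1]
eef_rot: [3.141, 0.001, 2.531]
wrist_force: [5.4, -1.8, -1.2]
finger_gap: 39.6
```

```bash
python3 -c "
from h import *
s=manip.read_state();print(s['eef_rot'],s['moment'],s['wrist_force'],s['effort'][5])"
```

```text
[3.14131190e+00 1.20527428e-03 2.53055132e+00] [-0.54928741 -0.92659753 -0.22671829] [ 5.42553899 -1.84617158 -1.23159848] -0.35333882085978985
```

>>> {"method": "send_rows", "body": {
  "series": [
    [[0.2,0,0,0,4.5],[0.2,0,0,0,9],[0.2,0,0,0,13.5],[0.2,0,0,0,18],[0.2,0,0,0,22.5],[0.2,0,0,0,27],[0.2,0,0,0,32],[0.2,0,0,0,37],[0.2,0,0,0,42],[0.2,0,0,0,44.5]]
  ]
}}

```text
clock: 8.85
eef_pos: [622.8, -100.5, 102.1]
eef_rot: [3.14, 0.0, 1.751]
wrist_force: [7.4, -1.5, -1.5]
finger_gap: 39.6
```

>>> {"method": "send_rows", "body": {
  "series": [
    [[0.2,0,0,0,4],[0.2,0,0,0,8],[0.2,0,0,0,12],[0.2,0,0,0,16],[0.2,0,0,0,20],[0.2,0,0,0,24],[0.2,0,0,0,28],[0.2,0,0,0,32],[0.2,0,0,0,36],[0.2,0,0,0,40]]
  ]
}}

```text
clock: 9.85
eef_pos: [623.0, -100.5, 102.1]
eef_rot: [3.14, -0.001, 1.053]
wrist_force: [8.1, -1.3, -3.1]
finger_gap: 40.0
```

>>> {"method": "send_rows", "body": {
  "series": [
    [[0.2,0,0,0,4],[0.2,0,0,0,8],[0.2,0,0,0,12],[0.2,0,0,0,16],[0.2,0,0,0,20],[0.2,0,0,0,24],[0.2,0,0,0,28],[0.2,0,0,0,32],[0.2,0,0,0,36],[0.2,0,0,0,40]]
  ]
}}

```text
clock: 10.85
eef_pos: [623.1, -100.6, 102.1]
eef_rot: [3.141, -0.002, 0.355]
wrist_force: [8.7, -1.2, -3.9]
finger_gap: 39.7
```

```bash
python3 - <<'E'
from h import *
c=wcam(); s=manip.read_state(); print(s["eef_pos"],s["eef_rot"],s["moment"],s["wrist_force"],s["effort"][5],s["finger_gap"])
save("r4",rect(c,622.6,-100.2,126))
E
```

```text
[ 623.11771772 -100.61567488  102.10814012] [ 3.14049289e+00 -2.01552235e-03  3.50185759e-01] [-0.29885949 -1.49649402  0.00894358] [ 8.87702804 -2.43900622 -3.43658429] -0.7896920666098595 39.0765704991741
```

View pics/r4.png

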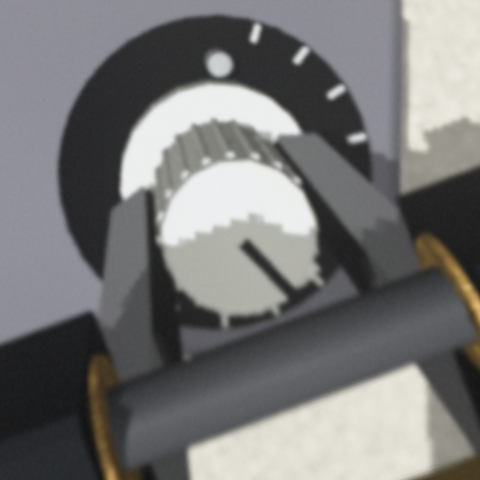

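The line from (245,243) to (295,292) points about 134° clockwise from the back. Six clicks would be 15.6° + 120° = 135.6°, so that matches. Releasing and lifting.

>>> {"method": "send_rows", "body": {
  "series": [
    [[0.6,0,0,0,0],[0.6,0,0,0,0],[0.6,0,0,0,0],[0.6,0,0,0,0],[0.6,0,0,-20,0],[0.6,0,0,-50,0],[0.6,0,0,-90,0],[0.6,0,0,-90,0],[0.6,0,0,-90,0]]
  ]
}}

```text
clock: 11.8
eef_pos: [622.4, -100.5, 192.5]
eef_rot: [3.141, -0.001, 0.36]
wrist_force: [-0.5, 0.1, 0.2]
finger_gap: 56.5
```

```bash
python3 - <<'E'
from h import *
c=wcam(); save("r5",np.hstack([rect(c,622.6,-100.2,78),rect(c,622.6,-100.2,126)]),0.8)
s=manip.read_state(); print(s.keys(),s["wrist_force"])
delta([623,73.5,180],0.35)
E
```

```text
dict_keys(['clock', 'joints', 'qd', 'effort', 'eef_pos', 'eef_rot', 'wrist_force', 'moment', 'finger_gap']) [ 0.44775008  0.48272352 -0.81077662]
delta tool [  62.2 -162.4   11.3] roll deg 0.56
```

View pics/r5.png

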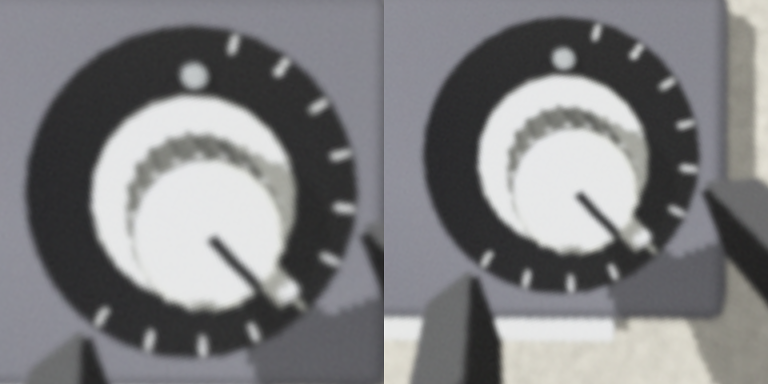

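The lug and line rest exactly at the 7th tick, left pane about (300,302), with six ticks visible before it from (235,44). That is six clicks. Next is the button, with the gripper shut.

>>> {"method": "send_rows", "body": {
  "series": [
    [[0,63,-163,10,0],[0,63,-163,10,0],[0,63,-163,10,0],[0,63,-163,10,0],[0,63,-163,10,0],[0,63,-163,10,0],[0,63,-163,10,0],[0,63,-163,10,0]]
  ]
}}

```text
clock: 12.65
eef_pos: [623.9, 73.0, 181.7]
eef_rot: [-3.142, 0.0, 0.358]
wrist_force: [-0.3, -0.5, -0.2]
finger_gap: 0.5
```

```bash
python3 - <<'E'
from h import *
c=wcam(); save("r6",np.hstack([rect(c,623,74,88),rect(c,623,74,96)]),0.8)
s=manip.read_state(); print(s["eef_pos"],s["wrist_force"],s["finger_gap"])
E
```

```text
[623.94431108  73.13035409 181.82917642] [-0.94343993 -0.37905981  0.06923115] 0.5152062272958232
```

View pics/r6.png

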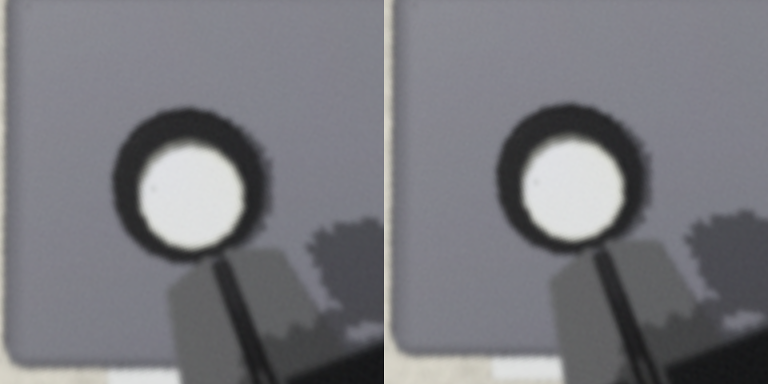

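The button is centred at (189,188) in the z=96 pane, giving (624.3, 74.9), and its diameter comes out at 32.5 mm as expected. Going down to just above it.

>>> {"method": "send_rows", "body": {
  "series": [
    [[0,1,-1.6,25,0],[0,1,-1.6,50,0],[0,1,-1.6,65,0],[0,1,-1.6,70,0],[0,1,-1.6,70,0],[0,1,-1.6,70,0]]
  ]
}}

```text
clock: 13.3
eef_pos: [624.8, 76.0, 113.1]
eef_rot: [3.141, -0.002, 0.36]
wrist_force: [-0.3, 0.0, 0.7]
finger_gap: 0.6
```

>>> {"method": "send_rows", "body": {
  "series": [
    [[0,0,0,1,0],[0,0,0,2,0],[0,0,0,3,0],[0,0,0,4,0],[0,0,0,5,0],[0,0,0,6,0],[0,0,0,6,0],[0,0,0,6,0]]
  ]
}}

```text
clock: 14.1
eef_pos: [624.3, 76.1, 106.1]
eef_rot: [3.142, -0.0, 0.36]
wrist_force: [0.2, 0.2, 3.2]
finger_gap: 0.7
```

>>> {"method": "send_rows", "body": {
  "series": [
    [[0,0,0,1,0],[0,0,0,2,0],[0,0,0,2,0]]
  ]
}}

```text
clock: 14.4
eef_pos: [624.3, 76.1, 104.0]
eef_rot: [3.142, -0.0, 0.36]
wrist_force: [-0.4, 1.2, 3.8]
finger_gap: 0.9
```

>>> {"method": "send_rows", "body": {
  "series": [
    [[0,0,0,1,0],[0,0,0,2,0],[0,0,0,2,0]]
  ]
}}

```text
clock: 14.7
eef_pos: [624.4, 76.1, 102.3]
eef_rot: [3.141, -0.0, 0.36]
wrist_force: [-0.9, -0.5, 6.0]
finger_gap: 0.6
```

>>> {"method": "send_rows", "body": {
  "series": [
    [[0,0,0,1,0],[0,0,0,1,0],[0,0,0,1,0]]
  ]
}}

```text
clock: 15.0
eef_pos: [624.5, 76.2, 102.1]
eef_rot: [3.141, -0.001, 0.36]
wrist_force: [-5.7, -0.4, 14.4]
finger_gap: 0.7
```

The tool has stopped moving and the force has jumped to 14 N, so the button has bottomed. Retracting.

>>> {"method": "send_rows", "body": {
  "series": [
    [[0,0,0,0,0],[0,0,0,-10,0],[0,0,0,-40,0],[0,0,0,-80,0],[0,0,0,-100,0],[0,0,0,-100,0],[0,0,0,-100,0],[0,0,0,-100,0]]
  ]
}}

```text
clock: 15.8
eef_pos: [623.7, 76.0, 199.1]
eef_rot: [-3.141, 0.003, 0.36]
wrist_force: [0.5, -0.3, 0.3]
finger_gap: 0.5
```

```bash
python3 - <<'E'
from h import *
c=wcam(); t=manip.camera("top"); s=manip.read_state(); print(s["eef_pos"],s["wrist_force"])
save("fin",np.hstack([cv2.resize(rect(c,623,74,96),(380,380)),cv2.resize(t["img"][100:290,310:500],(380,380))]))
E
```

```text
[623.8530623   76.07127768 199.45303445] [-0.09332513  0.616848    0.37718755]
```

View pics/fin.png

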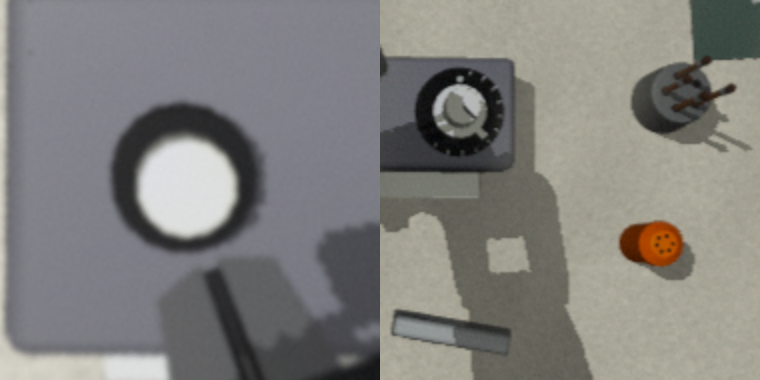

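The button is up again (left pane, about 187,187, same size and place as before). The dial lug is still at lower right (483,132), and the stapler, shaker and brush holder are where they were.

```bash
python3 -c "
from h import *
print(manip.sign_off())"
```

```text
the job is handed in; nothing more can be done
None
```

I set the dial to six clicks, then pressed the start button fully and let it come up, and handed the job in at about 16 s of the 72 s allowed.

- **Dial:** It started three clicks clockwise of zero. I turned it anticlockwise onto its sprung stop, where the moment rose gently to about 0.23 N m, well under the 0.74 N m that would bend the post. I then turned it clockwise 120° and released it. The close-up after release showed the lug at the 7th tick, which is six clicks from zero.
- **Start button:** I pressed it until it bottomed, with the force jumping from 6 to 14 N as the tool stopped moving. After I retracted, the wrist picture showed it up again.
- **Last checks:** The wrist force was about zero, so the robot was touching nothing. The final top view showed the dial still at six clicks and the stapler, shaker and brush holder unmoved. The bead jar was outside that crop, but the arm never came down near it.

I did not read the roller gap or the button travel directly, because the state does not report them. No checks failed or disagreed, apart from an offset of about 2–3 mm between the top and side camera estimate and the wrist camera. I went by the wrist camera.

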